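Stack the nested bottle-part totes at full height

TASK

Two small white totes are nested one inside the other; take them apart and build a tower of three on the tote that holds the teether, leaving that one where it stands: first the tote that was inside, then on top of it the one that was outside. Each must be turned the right way round so that it stacks on the rims of the tote below at full height instead of nesting into it; set them down gently, not dropped, with the teether still in the bottom tote, and do not shove or knock over the bottles, the dispenser or the drying tree.

Things in the scene. Friction and masses are not known exactly. Their poses are not given: they have to be found in the camera images.
- base_center (a point): White stack-nest tote, alone on the board, holding the teether; 130 g, any yaw. Open top, 60 high, 122 x 64 at the rim, tapering to 100 x 43 at the bottom, walls 2.5. All three totes are alike. Point: its centre, 30 above its underside; x along its length towards the end with ONE wide notch in the rim, y across, z up. Lengths here are in mm.
- inner_center (a point): Like tote, 60 to 130 g, at first nested in the outer one (same way round, 30 above it). Same point and axes. Set on another tote the same way round, its tabs fall through the notches and it nests 30 above it; turned half round (its +x end over the other's -x end) the tabs rest on the rims and it stacks 52 above it, centres in line, about 4.5 play each way.
- outer_center (a point): Like tote, 60 to 130 g, on the board, any yaw. Same point and axes. Totes have a vertical grip band along both long sides, 64 over its outer faces, 30 to 60 above the underside: grip it across the width from above, about 22 above the centre point, so that the fingertips stay above the band's lower edge (when nested, the lower tote's band begins right below it).
- base_single (a point): Base tote: middle of the rim of the +x end (58 from the centre, 30 above it). That end has one notch 24 wide in mid rim, and one tab 18 wide sticking out low down below it. The -x end has two notches 15 wide near the corners, 21 off the middle, and two tabs below them. Tabs are 8 to 13 above the underside and reach 64 from the middle.
- inner_single (a point): The same point on the inner tote: rim middle of its one-notch (+x) end.
- outer_single (a point): The same point on the outer tote: rim middle of its one-notch (+x) end.
- teether_center (a point): Oval cream teether ring, 58 x 32 x 10, 30 g, lying loose in the bottom of the base tote. Point: its centre.
- dispenser_center (a point): Bystander: small white push dispenser, 44 diameter, 95 high, its spout 26 out from the axis; stands on the board about 100 from the base tote's centre, beyond its one-notch end. Point: on its axis, 47.5 above its foot.
- bottle1_center (a point): Bystander: coral bottle, 56 diameter, 150 high, standing about 113 from the centre of the nested pair, beyond its two-notch end. Point: on its axis, half-way up.
- bottle2_center (a point): Bystander: the other coral bottle, same size, at the far edge of the board. Point: on its axis, half-way up.
- tree_center (a point): Bystander: grey plastic tree-shaped drying rack between the totes, foot 94 diameter, branches within 50 of the trunk, 205 high, 0.6 kg. Point: on the trunk, 100 above its foot. It and everything else stands on a black board whose top is 6 above the work surface.
There are look-alikes about, which are no part of the job. Leave any purple look-alike of the part that bears outer_center alone.

How it is judged:
By the outcome, as a careful person would: the job done as asked, in the order asked, and still so for the second after the job is handed in, with the robot touching nothing.
It also fails if it takes over 64 s, if anything falls off the work surface, if the arm or the gripper's body presses on something with over 40 N, if the wrist force passes 120 N, or if a joint passes its speed limit or range.

ROBOT

A 6-joint arm with a two-finger parallel gripper is mounted at the origin on the work surface. World frame = base frame: x ahead of the robot, y to its left, z up, the work surface at z = 0. Lengths are in m, angles in rad, forces in N, time in s.
With the tool pointing down it reaches from about 0.35 to 0.775 m from the base axis. Payload 7.3 kg.
Tool frame: the origin (TCP) lies between the finger pads; the fingertips stand ahead of it and the grasp point (between the pads) lies 6 mm ahead of it (robot.tip_extent is the x of the fingertips in the tool frame, in m); x points along the fingers, z is the direction in which the jaws open and shut, and the axes are right-handed (so a half turn about x gives the same grasp; the last joint's range is limited). The gripper opens to 92 mm and grips with 3 to 60 N. Pads are 19 mm wide; open, the fingers measure 130 mm over their backs; the gripper's body (75 mm by 190 mm) begins 47 mm behind the grasp point.
Start: joints at [1.146, 0.342, 1.524, -0, 1.275, -0.146], TCP at [0.144, 0.505, 0.252] pointing down, gripper open.
Joint ranges: [-2.53, 2.53], [-0.77, 2.02], [0.04, 2.7], [-1, 4.14], [0.28, 2.66], [-3.11, 3.11]. Speed limits (rad/s): [2.57, 2.57, 3.14, 3.14, 3.14, 3.14].

INTERFACE

Orientations are given as [roll, pitch, yaw] about the fixed x, y, z axes, in that order (R = Rz(yaw) Ry(pitch) Rx(roll)).
In Python, from cell import robot gives the robot as it stands. The module is installed in compiled form; this text tells all that it offers.
- The arm moves only by the shell command python3 -m creep 'ROWS' [FORCE]. ROWS is JSON, a list of rows, each an object with "translation": the shift along the tool's x, y, z in m, a list of three; "twist": the turn, a rotation vector about the tool's x, y, z in rad, a list of three; "hand": the opening in per cent of the stroke, from 0 (shut) to 100 (fully open). A call has 1 to 5 rows; each row is the pose to reach, as a shift and turn from the pose measured when the call began, along the tool's axes at that moment; what a row does not reach only later rows make up. A row lasts 1/10 s, in which the tool goes at most 50 mm and 8.59 degrees, less where a joint would pass 70% of its speed; a pose out of reach is approached as far as the arm can. A call with a gripper value outside its range is refused whole. The fingers move at their own pace and stop on an object; FORCE is the grip in N (left out, the last holds). Time passes only in rows, so rows that repeat a pose let the fingers close. It gives the time, the measured TCP pose, the force and the opening at its end, in the units of the state.
- robot.observe(): the state, without advancing time (a new reading comes with each control period).
- robot.read_camera(name): name is "scene" or "top" or "wrist"; returns the picture (420x560x3 uint8, blue, green, red); there is no depth.
- robot.calibration(name): a dict with "intrinsics" (3x3 intrinsics, pixels), "cam_to_world" (4x4, takes a point from camera to world coordinates); the wrist camera has in their place "mount" (4x4, takes a point from camera to tool coordinates, whose origin is the TCP and whose axes are the tool frame's). Camera axes: x right, y up, looking along -z (the intrinsics and any distortion apply to the point x, -y, -z); pixel columns grow to the right and rows downward; lengths in m; the calibration is good to about 2 mm. The wrist camera is an equidistant fisheye: a pixel r from the principal point sees the ray r / f radians off the axis. A picture is of the moment at which its call begins: read the wrist's pose just before it. calibration takes no time and is no camera call.
- robot.hand_in(): hands the job in, once; it reports no verdict.
The state is a dict: "time": time; "qpos": joint angles; "qvel": joint speeds; "joint_efforts": joint torques, N m; "tool_pos": TCP position; "tool_rot": TCP orientation; "contact_force": force on the tool from outside, world axes, zero at the start; "torque": the same for the moment, N m; "opening": finger opening in m.
Only numpy, scipy, OpenCV 4.12 (cv2) and the standard library are available. Lean on these libraries where they do the work, as an engineer would, in place of code of your own. Each camera call takes 0.05 s, during which the arm holds its last target. There are 200 camera calls.

## Working session

There is one attempt and no reset: what is moved stays moved. The work goes in short steps, Python scripts to look and compute and a shell command to move; the robot and the scene stay as the last step left them, time stands still between calls to the robot, and variables do not carry over. Pictures are saved under pics/ and viewed, about 8 in all and at most 12, crops included, and the job is handed in when it is done.

```bash
mkdir -p pics; ls; python3 - <<'E'
from cell import robot
import cv2,numpy as np,json
s=robot.observe();print({k:np.round(v,3).tolist() for k,v in s.items()}, robot.tip_extent)
for n in("scene","top"):
    cv2.imwrite(f'pics/{n}0.png',robot.read_camera(n));c=robot.calibration(n);print(n,np.round(c["intrinsics"],1).tolist(),np.round(c["cam_to_world"],3).tolist(),c.keys())
c=robot.calibration("wrist");print({k:np.round(v,4).tolist() for k,v in c.items()})
a=cv2.imread('pics/top0.png');b=cv2.imread('pics/scene0.png')
E
```

```text
pics
{'time': 0.0, 'qpos': [1.146, 0.343, 1.525, -0.0, 1.275, -0.146], 'qvel': [-0.002, -0.001, 0.001, 0.0, -0.002, 0.001], 'joint_efforts': [-0.0, -43.124, -24.422, 0.072, 0.056, -0.0], 'tool_pos': [0.144, 0.504, 0.251], 'tool_rot': [3.003, 1.569, -1.988], 'contact_force': [0.606, 0.148, -0.697], 'torque': [0.002, 0.002, 0.036], 'opening': 0.092} 0.025
scene [[439.1, 0.0, 281.7], [0.0, 439.1, 213.3], [0.0, 0.0, 1.0]] [[0.639, -0.519, 0.568, 1.141], [0.769, 0.449, -0.454, -0.501], [-0.019, 0.727, 0.686, 0.86], [0.0, 0.0, 0.0, 1.0]] dict_keys(['intrinsics', 'cam_to_world'])
top [[482.0, 0.0, 287.3], [0.0, 482.0, 208.7], [0.0, 0.0, 1.0]] [[0.028, 0.991, -0.134, 0.325], [-1.0, 0.027, -0.009, 0.007], [-0.005, 0.134, 0.991, 1.194], [0.0, 0.0, 0.0, 1.0]] dict_keys(['intrinsics', 'cam_to_world'])
{'intrinsics': [[325.1923, 0.0, 278.1334], [0.0, 325.1923, 203.1943], [0.0, 0.0, 1.0]], 'mount': [[0.0006, 0.2531, -0.9674, -0.1331], [0.0009, 0.9674, 0.2531, 0.0679], [1.0, -0.001, 0.0003, -0.0006], [0.0, 0.0, 0.0, 1.0]]}
```

View pics/top0.png

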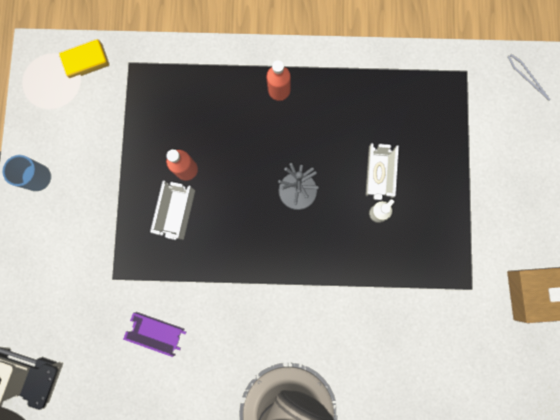

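View pics/scene0.png

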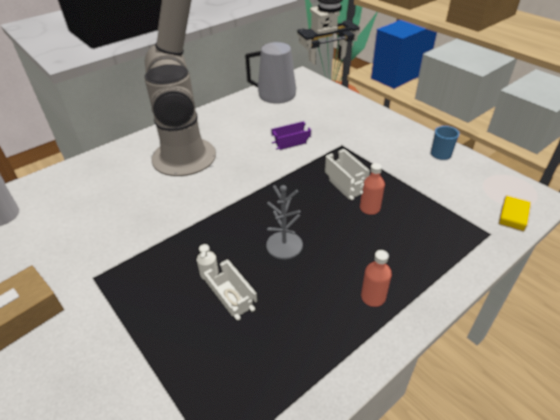

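The two white totes are at about (173,210), the nested pair by a bottle, and (382,172), holding the teether next to the dispenser. The purple tote at (155,334) is the look-alike. I'll confirm this in one enlarged crop.

```bash
cat > h.py <<'E'
from cell import robot
import cv2,numpy as np
from scipy.spatial.transform import Rotation as R
def pix2w(n,u,v,z):
    c=robot.calibration(n);K=c["intrinsics"];T=np.array(c["cam_to_world"])
    d=np.array([(u-K[0][2])/K[0][0],-(v-K[1][2])/K[1][1],-1]);d=T[:3,:3]@d;o=T[:3,3]
    return o+d*(z-o[2])/d[2]
def tool(s=None):
    s=s or robot.observe();T=np.eye(4);T[:3,:3]=R.from_euler('xyz',s["tool_rot"]).as_matrix();T[:3,3]=s["tool_pos"];return T
def wr2w(T,u,v,z):
    c=robot.calibration("wrist");K=c["intrinsics"];W=T@np.array(c["mount"])
    a=np.array([u-K[0][2],v-K[1][2]]);r=np.hypot(*a);th=r/K[0][0]
    d=W[:3,:3]@np.array([np.sin(th)*a[0]/r,-np.sin(th)*a[1]/r,-np.cos(th)]);o=W[:3,3]
    return o+d*(z-o[2])/d[2]
def w2wr(T,p):
    c=robot.calibration("wrist");K=c["intrinsics"];W=T@np.array(c["mount"])
    q=np.linalg.inv(W)@np.append(p,1);x,y,z=q[0],-q[1],-q[2];r=np.hypot(x,y);th=np.arctan2(r,z)
    return K[0][2]+K[0][0]*th*x/r,K[1][2]+K[0][0]*th*y/r
def w2pix(n,p):
    c=robot.calibration(n);K=c["intrinsics"];q=np.linalg.inv(np.array(c["cam_to_world"]))@np.append(p,1)
    return K[0][2]+K[0][0]*q[0]/-q[2],K[1][2]+K[1][1]*-q[1]/-q[2]
def goal(xy,z,yaw):
    "tool down, TCP at xy,z; jaw axis (tool z) across tote of x-axis yaw; prints shift+twist in tool axes, for either half turn"
    T=tool()
    for k in(0,np.pi):
        x=np.array([0,0,-1.]);zz=np.array([-np.sin(yaw+k),np.cos(yaw+k),0]);y=np.cross(zz,x)
        G=np.column_stack([x,y,zz]);d=T[:3,:3].T@(np.array([*xy,z])-T[:3,3]);w=R.from_matrix(T[:3,:3].T@G).as_rotvec()
        print("shift",d.round(4),"twist",w.round(4))
E
python3 - <<'E'
from h import *
a=cv2.imread('pics/top0.png')
A=cv2.resize(a[165:255,130:210],None,fx=4.9,fy=6,interpolation=3);A=cv2.resize(a[165:255,130:210],None,fx=5,fy=5,interpolation=3);B=cv2.resize(a[135:225,345:425],None,fx=5,fy=5,interpolation=3)
cv2.imwrite('pics/c1.png',np.hstack([A,B]))
print(tool().round(3))
E
```

```text
[[-0.001 -0.961  0.275  0.144]
 [-0.001  0.275  0.961  0.504]
 [-1.     0.    -0.001  0.251]
 [ 0.     0.     0.     1.   ]]
```

View pics/c1.png

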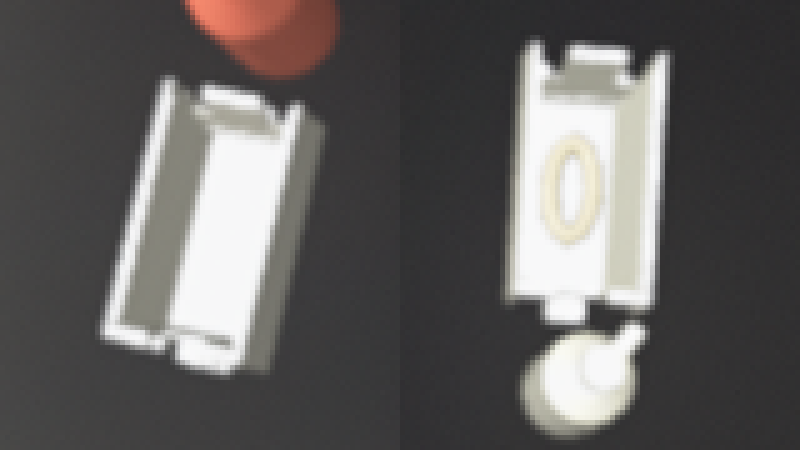

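The crop confirms it. The pair (left) has its two-notch end at the top by the bottle and its single notch at the bottom. The base (right) holds the ring and has its two-notch end at the top and its single notch next to the dispenser. Next I'll estimate the poses.

```bash
python3 - <<'E'
from h import *
def f(pts,ox,oy,z):
    P=np.array([pix2w("top",u/5+ox,v/5+oy,z)[:2] for u,v in pts])
    c=P.mean(0);ax=(P[2]+P[3]-P[0]-P[1])/2
    print("corners",P.round(4).tolist(),"c",c.round(4),"yaw",np.arctan2(ax[1],ax[0]).round(3),"L",np.linalg.norm(ax).round(4),"W",np.linalg.norm(P[1]-P[0]).round(4))
    return c,np.arctan2(ax[1],ax[0])
c,y=f([(164,76),(302,103),(242,374),(102,338)],130,165,.096)
b,by=f([(133,40),(268,52),(252,305),(106,300)],345,135,.066)
for n,u,v,z in(("tree trunk foot",298,190,.006),("b1cap",173,156,.156),("b2cap",278,67,.156),("disp",382,206,.101)):print(n,pix2w("top",u,v,z).round(3))
goal(c,.22,y);goal(b,.3,by)
E
```

```text
corners [[0.5322, 0.3077], [0.5212, 0.2429], [0.3951, 0.2634], [0.4098, 0.3284]] c [0.4646 0.2856] yaw 2.977 L 0.126 W 0.0657
corners [[0.6422, -0.1808], [0.638, -0.2456], [0.5147, -0.2376], [0.5152, -0.1686]] c [ 0.5775 -0.2082] yaw 3.061 L 0.1256 W 0.0649
tree trunk foot [ 0.533 -0.008  0.006]
b1cap [0.576 0.272 0.156]
b2cap [0.788 0.047 0.156]
disp [ 0.485 -0.199  0.101]
shift [ 0.0312 -0.3681 -0.1222] twist [ 3.0273e+00 -4.0000e-04  2.0000e-03]
shift [ 0.0312 -0.3681 -0.1222] twist [-0.1143 -0.0013 -0.0002]
shift [-0.0482 -0.6126 -0.5659] twist [ 2.9433e+00 -4.0000e-04  1.9000e-03]
shift [-0.0482 -0.6126 -0.5659] twist [-0.1983 -0.0013 -0.0003]
```

```bash
M='[0.0,-0.368,-0.122]'; unset M
python3 -m creep '[{"translation":[0,-0.184,-0.061],"twist":[-0.05,0,0],"hand":100},{"translation":[0,-0.368,-0.122],"twist":[-0.114,0,0],"hand":100},{"translation":[0,-0.368,-0.122],"twist":[-0.114,0,0],"hand":100},{"translation":[0,-0.368,-0.122],"twist":[-0.114,0,0],"hand":100},{"translation":[0,-0.368,-0.122],"twist":[-0.114,0,0],"hand":100}]' 12
python3 - <<'E'
from h import *
goal([.4646,.2856],.25,2.977)
E
```

```text
time: 0.6
tool_pos: [0.352, 0.3622, 0.2512]
tool_rot: [2.754, 1.569, -2.123]
contact_force: [0.5, 0.5, -0.3]
opening: 0.0918
shift [ 0.0012 -0.1236 -0.0571] twist [-3.1415e+00  1.0000e-03 -2.4000e-03]
shift [ 0.0012 -0.1236 -0.0571] twist [ 0.0001 -0.0016 -0.0006]
```

```bash
python3 -m creep '[{"translation":[0,-0.05,-0.023],"twist":[0,0,0],"hand":100},{"translation":[0,-0.09,-0.04],"twist":[0,0,0],"hand":100},{"translation":[0,-0.124,-0.057],"twist":[0,0,0],"hand":100},{"translation":[0,-0.124,-0.057],"twist":[0,0,0],"hand":100},{"translation":[0,-0.124,-0.057],"twist":[0,0,0],"hand":100}]'
python3 - <<'E'
from h import *
s=robot.observe();T=tool(s);np.save('T1.npy',T);a=robot.read_camera("wrist");cv2.imwrite('pics/w1.png',a)
b=a.copy();c=np.array([.4646,.2856]);y=2.977
for p,q in((61,32),(61,-32),(-61,32),(-61,-32)):
    X=c+R.from_euler('z',y).as_matrix()[:2,:2]@(np.array([p,q])/1e3)
    u,v=w2wr(T,[*X,.096]);cv2.circle(b,(int(u),int(v)),3,(0,0,255),1);print(p,q,round(u,1),round(v,1))
u,v=[int(x) for x in w2wr(T,[*c,.096])]
cv2.imwrite('pics/w1b.png',cv2.resize(b,(800,600)))
E
```

```text
time: 1.1
tool_pos: [0.465, 0.2851, 0.2505]
tool_rot: [2.321, 1.568, -2.558]
contact_force: [-0.8, 0.0, 0.7]
opening: 0.0919
61 32 243.4 128.0
61 -32 316.1 128.0
-61 32 246.7 256.8
-61 -32 312.8 256.8
```

View pics/w1b.png

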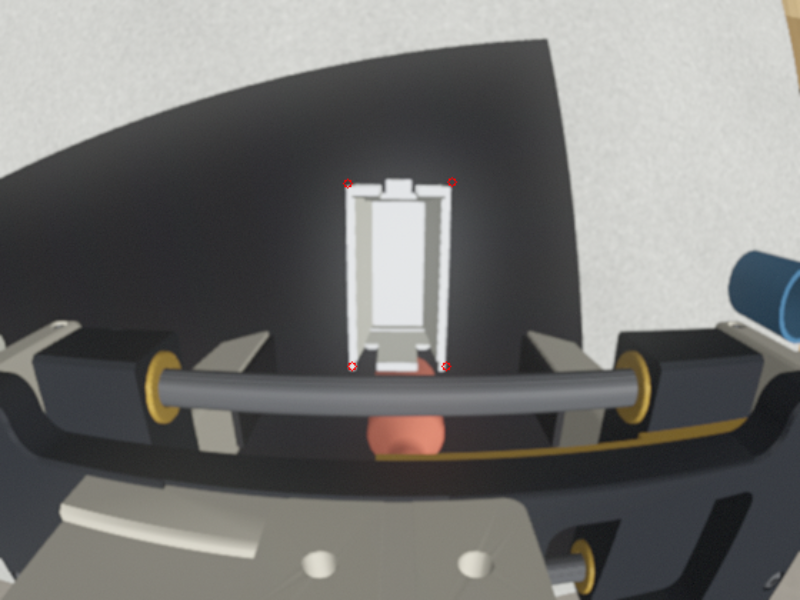

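The wrist view shows the projected rim corners lying on the rim (image about (350..450, 183..366)), so the pose is good to about 1 mm. I'll descend and grip.

```bash
python3 -m creep '[{"translation":[0.05,0,0],"twist":[0,0,0],"hand":100},{"translation":[0.09,0,0],"twist":[0,0,0],"hand":100},{"translation":[0.13,0,0],"twist":[0,0,0],"hand":100},{"translation":[0.15,0,0],"twist":[0,0,0],"hand":100},{"translation":[0.156,0,0],"twist":[0,0,0],"hand":100}]' 12 && python3 -m creep '[{"translation":[0,0,0],"twist":[0,0,0],"hand":100},{"translation":[0,0,0],"twist":[0,0,0],"hand":55},{"translation":[0,0,0],"twist":[0,0,0],"hand":55},{"translation":[0,0,0],"twist":[0,0,0],"hand":55},{"translation":[0,0,0],"twist":[0,0,0],"hand":55}]' 15
```

```text
time: 1.65
tool_pos: [0.4612, 0.2861, 0.0924]
tool_rot: [2.176, 1.563, -2.699]
contact_force: [-0.3, 0.1, 0.3]
opening: 0.0918
time: 2.15
tool_pos: [0.4616, 0.2862, 0.0932]
tool_rot: [2.195, 1.564, -2.68]
contact_force: [0.5, -0.3, -0.5]
opening: 0.0647
```

```bash
python3 -m creep '[{"translation":[0,0,0],"twist":[0,0,0],"hand":50},{"translation":[0,0,0],"twist":[0,0,0],"hand":50},{"translation":[-0.008,0,0],"twist":[0,0,0],"hand":50},{"translation":[-0.016,0,0],"twist":[0,0,0],"hand":50},{"translation":[-0.024,0,0],"twist":[0,0,0],"hand":50}]' 15
python3 -m creep '[{"translation":[-0.01,0,0],"twist":[0,0,0],"hand":50},{"translation":[-0.02,0,0],"twist":[0,0,0],"hand":50},{"translation":[-0.03,0,0],"twist":[0,0,0],"hand":50},{"translation":[-0.045,0,0],"twist":[0,0,0],"hand":50},{"translation":[-0.065,0,0],"twist":[0,0,0],"hand":50}]'
python3 - <<'E'
from h import *
a=robot.read_camera("scene");t=robot.read_camera("top")
cv2.imwrite('pics/l1.png',np.hstack([cv2.resize(a[100:240,300:420],(400,467)),cv2.resize(t[140:260,115:235],(467,467))])[:, :800]);
goal([.4646,.2856],.31,2.977)
E
```

```text
time: 2.65
tool_pos: [0.4619, 0.2864, 0.1182]
tool_rot: [2.194, 1.565, -2.681]
contact_force: [-0.0, -0.7, -1.0]
opening: 0.0637
time: 3.15
tool_pos: [0.4618, 0.2863, 0.1837]
tool_rot: [2.18, 1.563, -2.695]
contact_force: [-0.2, 0.4, -0.7]
opening: 0.064
shift [-0.1239 -0.0012 -0.0015] twist [-3.1397e+00  2.0000e-04 -6.0000e-04]
shift [-0.1239 -0.0012 -0.0015] twist [ 0.0019 -0.0004 -0.0002]
```

View pics/l1.png

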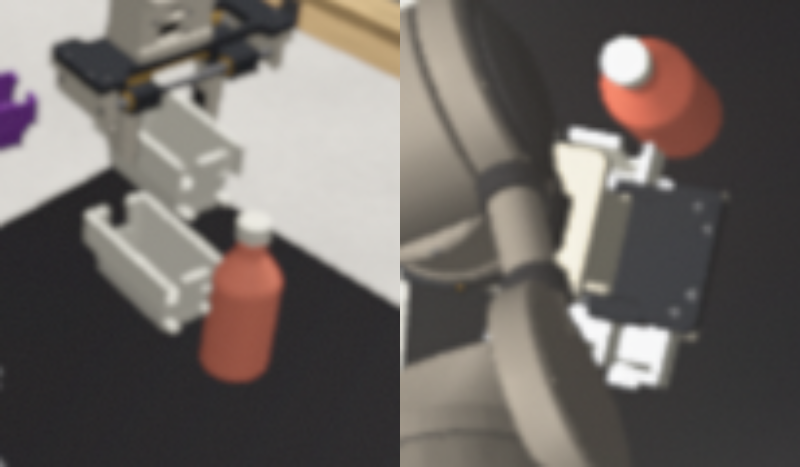

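Inner tote is held at the gripper in the left view, and the outer is left in place at about (150,260). I'll lift, then carry it over the tree while turning.

```bash
python3 -m creep '[{"translation":[-0.04,0,0],"twist":[0,0,0],"hand":50},{"translation":[-0.08,0,0],"twist":[0,0,0],"hand":50},{"translation":[-0.115,0,0],"twist":[0.1,0,0],"hand":50},{"translation":[-0.13,0,0],"twist":[0.25,0,0],"hand":50},{"translation":[-0.13,0,0],"twist":[0.4,0,0],"hand":50}]'
python3 -m creep '[{"translation":[0,0,0],"twist":[0.15,0,0],"hand":50},{"translation":[0,0,0],"twist":[0.3,0,0],"hand":50},{"translation":[0,0,0],"twist":[0.45,0,0],"hand":50},{"translation":[0,0,0],"twist":[0.6,0,0],"hand":50},{"translation":[0,0,0],"twist":[0.75,0,0],"hand":50}]'
python3 - <<'E'
from h import *
b=np.array([.5775,-.2082]);y=3.061-np.pi
goal(b+.0029*np.array([np.cos(y),np.sin(y)]),.31,y)
print(robot.observe()["qpos"])
E
```

```text
time: 3.75
tool_pos: [0.4644, 0.2876, 0.3185]
tool_rot: [-0.644, 1.566, 0.358]
contact_force: [0.4, 0.0, -1.3]
opening: 0.0639
time: 4.25
tool_pos: [0.4642, 0.2875, 0.3176]
tool_rot: [0.089, 1.568, 0.341]
contact_force: [-0.1, -0.8, -0.7]
opening: 0.0643
shift [ 0.0074 -0.5092 -0.0111] twist [-1.2382  0.003   0.0017]
shift [ 0.0074 -0.5092 -0.0111] twist [ 1.9034e+00  1.9000e-03 -3.2000e-03]
[ 4.14255653e-01  3.38139040e-01  1.34767821e+00 -2.36964636e-04
  1.45257446e+00  1.62263497e-01]
```

```bash
python3 -m creep '[{"translation":[0,-0.04,-0.001],"twist":[0.14,0,0],"hand":50},{"translation":[0,-0.08,-0.002],"twist":[0.28,0,0],"hand":50},{"translation":[0,-0.12,-0.003],"twist":[0.42,0,0],"hand":50},{"translation":[0,-0.16,-0.004],"twist":[0.56,0,0],"hand":50},{"translation":[0,-0.2,-0.005],"twist":[0.7,0,0],"hand":50}]'
python3 - <<'E'
from h import *
b=np.array([.5775,-.2082]);y=3.061-np.pi
goal(b+.0029*np.array([np.cos(y),np.sin(y)]),.31,y)
E
```

```text
time: 4.75
tool_pos: [0.5091, 0.091, 0.3168]
tool_rot: [0.925, 1.568, 0.471]
contact_force: [0.6, 0.6, -1.1]
opening: 0.0641
shift [ 0.0067 -0.238   0.1953] twist [-1.9438e+00  2.8000e-03  1.0000e-04]
shift [ 0.0067 -0.238   0.1953] twist [ 1.1978e+00  1.0000e-04 -2.6000e-03]
```

```bash
python3 -m creep '[{"translation":[0,-0.031,0.025],"twist":[0.14,0,0],"hand":50},{"translation":[0,-0.062,0.05],"twist":[0.28,0,0],"hand":50},{"translation":[0,-0.093,0.075],"twist":[0.42,0,0],"hand":50},{"translation":[0,-0.124,0.1],"twist":[0.56,0,0],"hand":50},{"translation":[0,-0.155,0.125],"twist":[0.7,0,0],"hand":50}]'
python3 - <<'E'
from h import *
b=np.array([.5775,-.2082]);y=3.061-np.pi
goal(b+.0029*np.array([np.cos(y),np.sin(y)]),.31,y)
E
```

```text
time: 5.25
tool_pos: [0.5535, -0.1047, 0.3159]
tool_rot: [2.051, 1.569, 0.891]
contact_force: [1.0, 0.5, -1.2]
opening: 0.0638
shift [ 0.0058 -0.0168  0.1059] twist [-2.6497e+00  1.9000e-03 -1.7000e-03]
shift [ 0.0058 -0.0168  0.1059] twist [ 0.4919 -0.0013 -0.0014]
```

```bash
python3 -m creep '[{"translation":[0.001,-0.006,0.035],"twist":[0.14,0,0],"hand":50},{"translation":[0.003,-0.012,0.07],"twist":[0.28,0,0],"hand":50},{"translation":[0.005,-0.017,0.106],"twist":[0.42,0,0],"hand":50},{"translation":[0.006,-0.017,0.106],"twist":[0.492,0,0],"hand":50},{"translation":[0.006,-0.017,0.106],"twist":[0.492,0,0],"hand":50}]'
python3 - <<'E'
from h import *
b=np.array([.5775,-.2082]);y=3.061
Rm=R.from_euler('z',y).as_matrix()[:2,:2]
T=tool();w=robot.read_camera("wrist");s=robot.read_camera("scene");t=cv2.imread('pics/top0.png')
cv2.imwrite('pics/w2.png',w);cv2.imwrite('pics/s2.png',s);np.save('T2.npy',T)
S=cv2.resize(cv2.imread('pics/scene0.png')[240:330,185:275],None,fx=4.4,fy=4.4,interpolation=3)
for p,q in((61,32),(61,-32),(-61,32),(-61,-32)):
    X=[*(b+Rm@np.array([p,q])/1e3),.066]
    u,v=w2pix("scene",X);cv2.circle(S,(int((u-185+.5)*4.4),int((v-240+.5)*4.4)),4,(0,0,255),1)
    u,v=w2wr(T,X);cv2.circle(w,(int(u),int(v)),3,(0,0,255),1)
yi=y-np.pi
cv2.imwrite('pics/c2.png',np.hstack([S,w[:396,80:484]]))
goal(b+.0029*np.array([np.cos(yi),np.sin(yi)]),.31,yi)
E
```

```text
time: 5.75
tool_pos: [0.58, -0.2096, 0.3081]
tool_rot: [-2.725, 1.568, 1.905]
contact_force: [0.1, 0.5, -0.5]
opening: 0.0639
shift [-0.0007  0.0003  0.0002] twist [-3.1393e+00  2.0000e-04 -3.5000e-03]
shift [-0.0007  0.0003  0.0002] twist [ 0.0023 -0.0022 -0.0002]
```

View pics/c2.png

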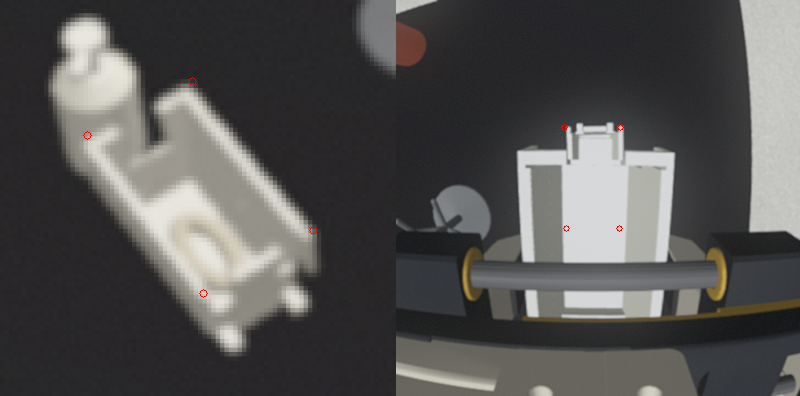

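Scene view (left): the base tote's rim sits about 1.5 px from prediction. Wrist view (right): its far corners (568,127) and (623,127) sit about 3 px right of prediction. I'll measure that with sub-pixel profiles.

```bash
python3 - <<'E'
from h import *
T=np.load('T2.npy');w=cv2.imread('pics/w2.png').mean(2)
for r in(130,134,138,142): print(r,"base",w[r,246:260].astype(int).tolist(),w[r,296:312].astype(int).tolist())
for r in(165,):print("held",w[r,196:216].astype(int).tolist(),w[r,344:364].astype(int).tolist())
print("far edge rows, cols 252,276,300:",[w[118:136,c].astype(int).tolist() for c in(255,275,302)])
for r,l,rr in((134,249,306),):pass
b=np.array([.5775,-.2082]);y=3.061;Rm=R.from_euler('z',y).as_matrix()[:2,:2]
for p in(-61,-50,-40):
  for q in(-32,32):print(p,q,np.round(w2wr(T,[*(b+Rm@np.array([p,q])/1e3),.066]),1))
cv2.imwrite('pics/c3.png',cv2.resize(cv2.imread('pics/w2.png')[115:180,190:290+60],None,fx=5,fy=5,interpolation=3))
E
```

```text
130 base [63, 60, 61, 79, 147, 199, 215, 206, 164, 103, 72, 64, 59, 77] [187, 148, 105, 76, 67, 92, 139, 180, 205, 210, 188, 132, 75, 65, 65, 65]
134 base [64, 65, 62, 74, 146, 199, 215, 213, 203, 178, 139, 120, 119, 136] [161, 164, 171, 173, 172, 181, 198, 211, 215, 212, 189, 137, 82, 66, 67, 68]
138 base [66, 66, 64, 73, 129, 187, 211, 216, 211, 189, 149, 121, 120, 122] [180, 175, 172, 172, 172, 180, 197, 211, 215, 211, 192, 143, 86, 69, 68, 71]
142 base [67, 66, 67, 71, 117, 178, 209, 216, 215, 201, 161, 126, 121, 126] [193, 178, 174, 173, 172, 181, 197, 210, 215, 213, 193, 147, 93, 70, 71, 71]
held [53, 52, 56, 54, 69, 133, 186, 210, 214, 213, 213, 213, 205, 178, 151, 142, 142, 143, 142, 144] [204, 205, 205, 205, 205, 205, 209, 212, 214, 214, 214, 214, 211, 189, 132, 70, 59, 61, 62, 61]
far edge rows, cols 252,276,300: [[58, 60, 61, 60, 61, 59, 61, 63, 74, 93, 102, 107, 103, 103, 122, 155, 178, 186], [61, 62, 64, 64, 64, 63, 63, 100, 163, 203, 215, 215, 211, 191, 155, 140, 167, 199], [63, 64, 62, 61, 61, 63, 67, 95, 125, 138, 141, 138, 139, 152, 175, 194, 198, 198]]
-61 -32 [248.9 127.7]
-61 32 [304.8 127.5]
-50 -32 [249.  137.1]
-50 32 [304.7 137. ]
-40 -32 [249.2 145.7]
-40 32 [304.6 145.6]
```

View pics/c3.png

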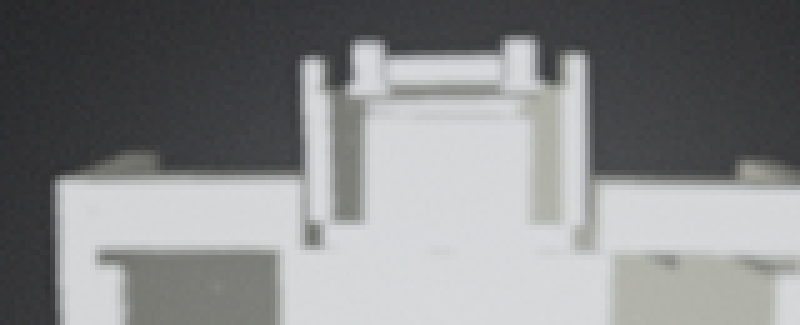

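```bash
python3 - <<'E'
from h import *
w=cv2.imread('pics/w2.png').mean(2)
print("post tops",w[118:132,251:254].mean(1).astype(int).tolist(),w[118:132,304:307].mean(1).astype(int).tolist())
print("held far",w[145:156,215:240].mean(1).astype(int).tolist(),w[145:156,320:345].mean(1).astype(int).tolist())
I=np.eye(4)
for e in(.055,.057,.059,.061):print(e,"held far edge v at rim",np.round(w2wr(I,[-.002,e,-.02]),1))
T=np.load('T2.npy');print(T.round(4).tolist());V=T.copy()
for i in range(6): robot.read_camera("top");s=robot.observe();print(np.round(s["tool_pos"],4),tool(s)[2].round(4)) if 1 else 0
# base far edge in tool frame assuming vertical tool, rim at x= .308-.066
for e in(.056,.058,.06,.062,.064):print(e,"base far v",np.round(w2wr(I,[.2425,e,-.03]),1))
E
```

```text
post tops [58, 57, 57, 60, 60, 60, 58, 70, 126, 180, 203, 207, 207, 204] [60, 62, 61, 63, 62, 60, 72, 123, 176, 199, 202, 203, 201, 201]
held far [69, 75, 76, 81, 106, 151, 191, 210, 214, 213, 213] [66, 71, 80, 88, 96, 114, 147, 185, 209, 215, 214]
0.055 held far edge v at rim [227.2 152.5]
0.057 held far edge v at rim [227.1 147.6]
0.059 held far edge v at rim [227.  142.8]
0.061 held far edge v at rim [226.9 137.9]
[[-0.0009, 0.9966, -0.0829, 0.58], [0.0027, -0.0829, -0.9966, -0.2096], [-1.0, -0.0012, -0.0026, 0.3081], [0.0, 0.0, 0.0, 1.0]]
[ 0.5802 -0.2079  0.3096] [-1.000e+00  7.000e-04 -2.000e-03  3.096e-01]
[ 0.5803 -0.2078  0.3099] [-1.      0.0011 -0.0017  0.3099]
[ 0.5803 -0.2078  0.3101] [-1.      0.0014 -0.0015  0.3101]
[ 0.5803 -0.2079  0.3101] [-1.      0.0015 -0.0014  0.3101]
[ 0.5803 -0.208   0.3102] [-1.      0.0015 -0.0014  0.3102]
[ 0.5803 -0.2081  0.3101] [-1.      0.0015 -0.0014  0.3101]
0.056 base far v [251.3 129.9]
0.058 base far v [251.3 128.1]
0.06 base far v [251.3 126.4]
0.062 base far v [251.3 124.7]
0.064 base far v [251.3 123. ]
```

```bash
cat > m.py <<'E'
from h import *
def cross(p,lo=None):
    p=np.asarray(p,float);h=(p.min()+p.max())/2
    i=np.argmax(p>h);return i-1+(h-p[i-1])/(p[i]-p[i-1])
robot.read_camera("top");T=tool();w=robot.read_camera("wrist").mean(2);print(T[:3,3].round(4),T[2].round(4))
z0=T[2,3]
l=np.mean([246+cross(w[r,246:253]) for r in(134,138,142)]);rr=np.mean([315-cross(w[r,304:316][::-1]) for r in(134,138,142)])
f=[118+cross(w[118:130,c:c+3].mean(1)) for c in(251,304)]
print("px base l,r,far",l,rr,f)
c=(wr2w(T,l,138,.066)+wr2w(T,rr,138,.066))/2;e=np.mean([wr2w(T,u,v,.066) for u,v in((252,f[0]),(305,f[1]))],0)
print("base mid",c.round(4),"far edge",e.round(4),"W",np.linalg.norm(wr2w(T,l,138,.066)-wr2w(T,rr,138,.066)))
hl=196+cross(w[165,196:208]);hr=364-cross(w[165,350:365][::-1]);zz=z0+.002;hf=[145+cross(w[145:155,a:a+20].mean(1)) for a in(217,322)]
hc=(wr2w(T,hl,165,zz)+wr2w(T,hr,165,zz))/2;he=np.mean([wr2w(T,u,v,zz) for u,v in((227,hf[0]),(332,hf[1]))],0)
print("held mid",hc.round(4),"far",he.round(4),"W",np.linalg.norm(wr2w(T,hl,165,zz)-wr2w(T,hr,165,zz)))
d=wr2w(T,332,hf[1],zz)-wr2w(T,227,hf[0],zz);g=wr2w(T,305,f[1],.066)-wr2w(T,252,f[0],.066)
print("held yaw",np.arctan2(d[1],d[0])+np.pi/2,"base",np.arctan2(g[1],g[0])+np.pi/2)
E
python3 m.py
```

```text
[ 0.5804 -0.2081  0.3101] [-1.      0.0016 -0.0014  0.3101]
px base l,r,far 251.16668692490214 307.9687107939894 [np.float64(126.82476635514018), np.float64(125.88659793814433)]
base mid [ 0.6269 -0.214   0.066 ] far edge [ 0.6405 -0.2138  0.066 ] W 0.06573704771498695
held mid [ 0.6301 -0.2134  0.3121] far [ 0.636  -0.2139  0.3121] W 0.06502649457726555
held yaw -0.08831570417934276 base -0.06058808515285441
```

```bash
python3 - <<'E'
from h import *
goal([.5849,-.2094],.140,3.061-np.pi)
E
```

```text
shift [0.1701 0.0044 0.001 ] twist [-3.1408e+00  2.3000e-03 -2.2000e-03]
shift [0.1701 0.0044 0.001 ] twist [ 0.0008 -0.0014 -0.0015]
```

```bash
python3 -m creep '[{"translation":[0.02,0.0044,0.001],"twist":[0,-0.0014,-0.0015],"hand":50},{"translation":[0.06,0.0044,0.001],"twist":[0,-0.0014,-0.0015],"hand":50},{"translation":[0.1,0.0044,0.001],"twist":[0,-0.0014,-0.0015],"hand":50},{"translation":[0.14,0.0044,0.001],"twist":[0,-0.0014,-0.0015],"hand":50},{"translation":[0.17,0.0044,0.001],"twist":[0,-0.0014,-0.0015],"hand":50}]'
python3 - <<'E'
from h import *
for i in range(4):robot.read_camera("top")
goal([.5849,-.2094],.120,3.061-np.pi)
s=robot.observe();print(s["tool_pos"],s["contact_force"])
E
```

```text
time: 6.75
tool_pos: [0.5841, -0.2088, 0.1376]
tool_rot: [-1.954, 1.568, 2.679]
contact_force: [0.6, -0.5, -0.3]
opening: 0.0641
shift [ 0.0207 -0.0004 -0.0001] twist [-3.1405e+00  3.0000e-04  1.0000e-04]
shift [ 0.0207 -0.0004 -0.0001] twist [ 0.0011  0.0001 -0.0002]
[ 0.58528101 -0.2094875   0.14074422] [ 0.80154297 -0.73219633 -0.41048346]
```

```bash
python3 -m creep '[{"translation":[0.008,0,0],"twist":[0,0,0],"hand":50},{"translation":[0.014,0,0],"twist":[0,0,0],"hand":50},{"translation":[0.019,0,0],"twist":[0,0,0],"hand":50},{"translation":[0.021,0,0],"twist":[0,0,0],"hand":50},{"translation":[0.0225,0,0],"twist":[0,0,0],"hand":50}]'
python3 -m creep '[{"translation":[0.001,0,0],"twist":[0,0,0],"hand":50},{"translation":[0.002,0,0],"twist":[0,0,0],"hand":50},{"translation":[0.002,0,0],"twist":[0,0,0],"hand":50},{"translation":[0.002,0,0],"twist":[0,0,0],"hand":50}]'
python3 - <<'E'
from h import *
s=robot.observe();print(s["tool_pos"],s["contact_force"])
a=robot.read_camera("scene");cv2.imwrite('pics/p1.png',cv2.resize(a[190:330,170:290],None,fx=4.2,fy=4.2,interpolation=3))
E
```

```text
time: 7.45
tool_pos: [0.5853, -0.2095, 0.1182]
tool_rot: [1.295, 1.57, -0.355]
contact_force: [-0.2, 0.2, -1.3]
opening: 0.0638
time: 7.85
tool_pos: [0.5853, -0.2095, 0.1163]
tool_rot: [1.209, 1.57, -0.442]
contact_force: [-0.8, -0.8, -0.2]
opening: 0.0641
[ 0.58532733 -0.20954335  0.11628915] [-0.76247986 -0.83493679 -0.15558936]
```

View pics/p1.png

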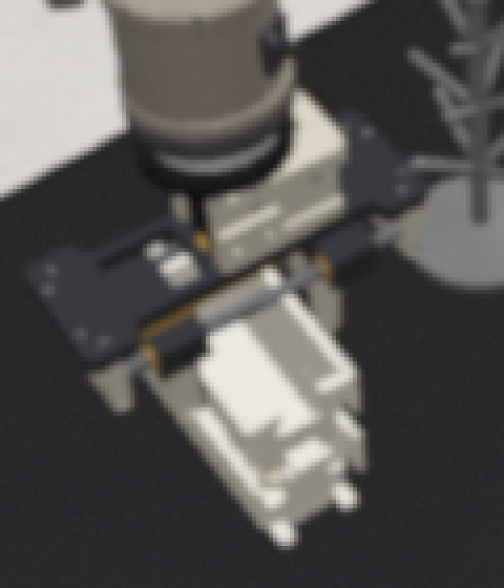

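The inner tote is centred over the base in this view, with the dispenser and tree clear. There is no contact yet, so I'll lower it slowly.

```bash
python3 -m creep '[{"translation":[0.0005,0,0],"twist":[0,0,0],"hand":50},{"translation":[0.001,0,0],"twist":[0,0,0],"hand":50},{"translation":[0.0015,0,0],"twist":[0,0,0],"hand":50},{"translation":[0.0015,0,0],"twist":[0,0,0],"hand":50}]'
python3 -m creep '[{"translation":[0.0005,0,0],"twist":[0,0,0],"hand":50},{"translation":[0.001,0,0],"twist":[0,0,0],"hand":50},{"translation":[0.001,0,0],"twist":[0,0,0],"hand":50}]'
```

```text
time: 8.3
tool_pos: [0.5854, -0.2096, 0.1152]
tool_rot: [1.171, 1.57, -0.479]
contact_force: [-1.2, 0.1, 2.4]
opening: 0.0636
time: 8.6
tool_pos: [0.5855, -0.2096, 0.1152]
tool_rot: [1.149, 1.569, -0.502]
contact_force: [-3.0, 1.7, 6.8]
opening: 0.0639
```

Contact at z = 0.1152 against an expected 0.115, so it stacked at full height. I'll release and rise.

```bash
python3 -m creep '[{"translation":[-0.0005,0,0],"twist":[0,0,0],"hand":74},{"translation":[-0.0005,0,0],"twist":[0,0,0],"hand":80},{"translation":[-0.0005,0,0],"twist":[0,0,0],"hand":90},{"translation":[-0.0005,0,0],"twist":[0,0,0],"hand":100},{"translation":[-0.0005,0,0],"twist":[0,0,0],"hand":100}]'
python3 -m creep '[{"translation":[-0.01,0,0],"twist":[0,0,0],"hand":100},{"translation":[-0.04,0,0],"twist":[0,0,0],"hand":100},{"translation":[-0.09,0,0],"twist":[0,0,0],"hand":100},{"translation":[-0.14,0,0],"twist":[0,0,0],"hand":100},{"translation":[-0.19,0,0],"twist":[0,0,0],"hand":100}]'
python3 - <<'E'
from h import *
for i in range(5):robot.read_camera("top")
T=tool();np.save('T3.npy',T);w=robot.read_camera("wrist");cv2.imwrite('pics/w3.png',w);print(T[:3,3].round(4))
s=robot.read_camera("scene");S=cv2.resize(s[215:325,180:280],None,fx=4,fy=4,interpolation=3)
cv2.imwrite('pics/c4.png',np.hstack([S,cv2.resize(w[90:310,180:380],(400,440))]))
goal([.4646,.2856],.31,2.977)
E
```

```text
time: 9.1
tool_pos: [0.5854, -0.2096, 0.1154]
tool_rot: [1.144, 1.57, -0.506]
contact_force: [-0.3, 0.1, -0.4]
opening: 0.0906
time: 9.6
tool_pos: [0.5848, -0.2093, 0.3083]
tool_rot: [1.141, 1.569, -0.509]
contact_force: [0.9, -1.0, 0.6]
opening: 0.0919
[ 0.5849 -0.2093  0.3054]
shift [-0.0056 -0.159  -0.4837] twist [ 0.085  -0.0006  0.0019]
shift [-0.0056 -0.159  -0.4837] twist [-3.0566e+00 -2.9000e-03 -1.0000e-03]
```

View pics/c4.png

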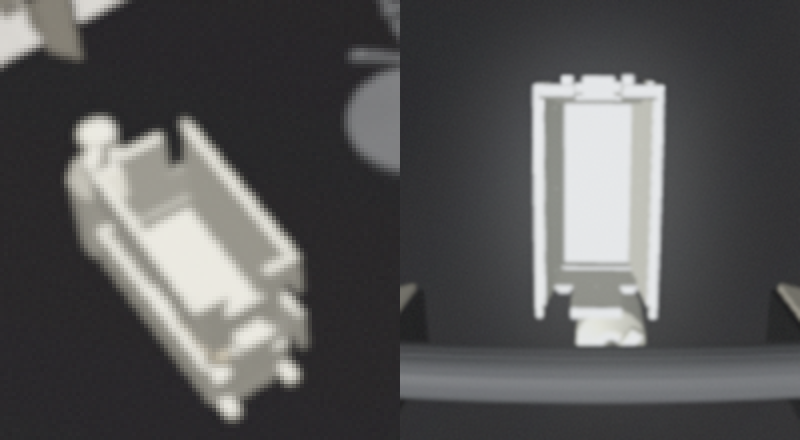

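The inner tote stands level on the rims, turned half round: its single-notch end sits above the base's two-notch end, and the dispenser is untouched. Next is the outer tote.

```bash
python3 -m creep '[{"translation":[0,-0.015,-0.045],"twist":[0.01,0,0],"hand":100},{"translation":[0,-0.03,-0.09],"twist":[0.02,0,0],"hand":100},{"translation":[0,-0.045,-0.135],"twist":[0.03,0,0],"hand":100},{"translation":[0,-0.06,-0.18],"twist":[0.04,0,0],"hand":100},{"translation":[0,-0.075,-0.225],"twist":[0.04,0,0],"hand":100}]'
python3 -m creep '[{"translation":[0,-0.015,-0.045],"twist":[0.01,0,0],"hand":100},{"translation":[0,-0.03,-0.09],"twist":[0.02,0,0],"hand":100},{"translation":[0,-0.045,-0.135],"twist":[0.03,0,0],"hand":100},{"translation":[0,-0.06,-0.18],"twist":[0.04,0,0],"hand":100},{"translation":[0,-0.075,-0.225],"twist":[0.045,0,0],"hand":100}]'
python3 - <<'E'
from h import *
goal([.4646,.2856],.23,2.977)
E
```

```text
time: 10.45
tool_pos: [0.5264, 0.0227, 0.3025]
tool_rot: [-1.699, 1.566, 2.893]
contact_force: [1.4, 0.2, 0.4]
opening: 0.092
time: 10.95
tool_pos: [0.4777, 0.2568, 0.3016]
tool_rot: [-1.436, 1.563, 3.111]
contact_force: [1.2, -0.5, 0.1]
opening: 0.0919
shift [ 0.0717 -0.0172 -0.0264] twist [-0.0011  0.001   0.0076]
shift [ 0.0717 -0.0172 -0.0264] twist [ 3.1405e+00  1.2000e-02 -1.6000e-03]
```

```bash
python3 -m creep '[{"translation":[0.02,-0.017,-0.026],"twist":[0,0.001,0.0076],"hand":100},{"translation":[0.05,-0.017,-0.026],"twist":[0,0.001,0.0076],"hand":100},{"translation":[0.072,-0.017,-0.026],"twist":[0,0.001,0.0076],"hand":100},{"translation":[0.072,-0.017,-0.026],"twist":[0,0.001,0.0076],"hand":100},{"translation":[0.072,-0.017,-0.026],"twist":[0,0.001,0.0076],"hand":100}]'
python3 - <<'E'
from h import *
for i in range(4):robot.read_camera("top")
T=tool();np.save('T4.npy',T);w=robot.read_camera("wrist");cv2.imwrite('pics/w4.png',w);print(T[:3,3].round(4),T[2].round(4))
W=cv2.resize(w[60:300,180:380],None,fx=2.5,fy=2.5,interpolation=3)
for p,q in((61,32),(61,-32),(-61,32),(-61,-32)):
    X=np.array([.4646,.2856])+R.from_euler('z',2.977).as_matrix()[:2,:2]@(np.array([p,q])/1e3)
    u,v=w2wr(T,[*X,.066]);print(p,q,round(u,1),round(v,1));cv2.circle(W,(int((u-180+.5)*2.5),int((v-60+.5)*2.5)),3,(0,0,255),1)
cv2.imwrite('pics/c5.png',W)
E
```

```text
time: 11.45
tool_pos: [0.4646, 0.285, 0.2292]
tool_rot: [-0.976, 1.569, -2.713]
contact_force: [-0.5, 0.7, 0.9]
opening: 0.0917
[0.4654 0.2852 0.2309] [-1.      0.0018 -0.0012  0.2309]
61 32 309.3 253.2
61 -32 245.2 253.2
-61 32 312.1 128.7
-61 -32 242.0 128.7
```

View pics/c5.png

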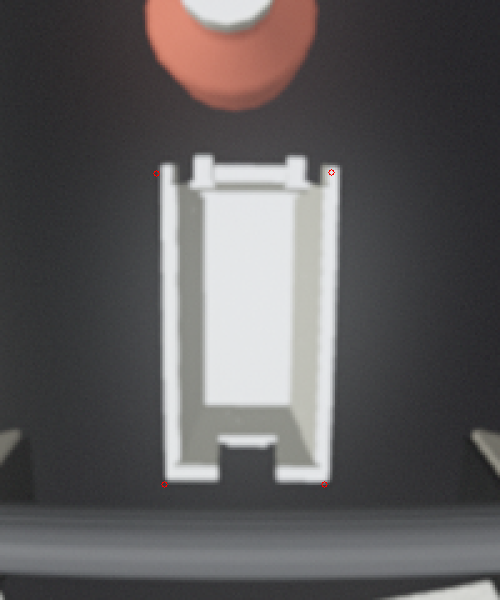

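The outer tote sits about 2 px right of and above prediction, roughly 1.8 mm in tool z and 1.9 mm in tool y, upright and clear of the bottle. I'll correct sideways, then descend and grip.

```bash
python3 -m creep '[{"translation":[0.04,0,0.0018],"twist":[0.006,0,0],"hand":100},{"translation":[0.08,0,0.0018],"twist":[0.006,0,0],"hand":100},{"translation":[0.12,0,0.0018],"twist":[0.006,0,0],"hand":100},{"translation":[0.15,0,0.0018],"twist":[0.006,0,0],"hand":100},{"translation":[0.166,0,0.0018],"twist":[0.006,0,0],"hand":100}]' 15 && python3 -m creep '[{"translation":[0,0,0],"twist":[0,0,0],"hand":100},{"translation":[0,0,0],"twist":[0,0,0],"hand":55},{"translation":[0,0,0],"twist":[0,0,0],"hand":55},{"translation":[0,0,0],"twist":[0,0,0],"hand":55},{"translation":[0,0,0],"twist":[0,0,0],"hand":55}]' 15
python3 -m creep '[{"translation":[0,0,0],"twist":[0,0,0],"hand":50},{"translation":[0,0,0],"twist":[0,0,0],"hand":50},{"translation":[0,0,0],"twist":[0,0,0],"hand":50}]' 15
```

```text
time: 12.2
tool_pos: [0.4645, 0.2829, 0.0627]
tool_rot: [-0.996, 1.57, -2.739]
contact_force: [-0.8, 0.2, 0.4]
opening: 0.0916
time: 12.7
tool_pos: [0.465, 0.2832, 0.0638]
tool_rot: [2.194, 1.57, 0.451]
contact_force: [0.7, 0.7, 0.6]
opening: 0.0646
time: 13.0
tool_pos: [0.465, 0.2832, 0.0638]
tool_rot: [2.21, 1.57, 0.467]
contact_force: [-0.2, -0.3, -0.5]
opening: 0.0639
```

```bash
python3 -m creep '[{"translation":[-0.01,0,0],"twist":[0,0,0],"hand":50},{"translation":[-0.03,0,0],"twist":[0,0,0],"hand":50},{"translation":[-0.07,0,0],"twist":[0,0,0],"hand":50},{"translation":[-0.12,0,0],"twist":[0,0,0],"hand":50},{"translation":[-0.17,0,0],"twist":[0,0,0],"hand":50}]'
python3 -m creep '[{"translation":[-0.04,0,0],"twist":[0,0,0],"hand":50},{"translation":[-0.08,0,0],"twist":[0,0,0],"hand":50},{"translation":[-0.1,0,0],"twist":[0,0,0],"hand":50},{"translation":[-0.1,0,0],"twist":[0,0,0],"hand":50}]'
python3 - <<'E'
from h import *
goal([.5849,-.2094],.345,-.083)
E
```

```text
time: 13.5
tool_pos: [0.4643, 0.2829, 0.236]
tool_rot: [2.363, 1.57, 0.62]
contact_force: [1.0, 0.9, -1.2]
opening: 0.0634
time: 13.9
tool_pos: [0.465, 0.2832, 0.3401]
tool_rot: [2.156, 1.563, 0.412]
contact_force: [0.4, 0.0, -1.0]
opening: 0.0638
shift [-0.0056  0.2028  0.4647] twist [ 3.0521 -0.0105  0.0063]
shift [-0.0056  0.2028  0.4647] twist [-0.0895 -0.0041 -0.0069]
```

```bash
python3 -m creep '[{"translation":[0,0.018,0.041],"twist":[-0.01,0,0],"hand":50},{"translation":[0,0.036,0.082],"twist":[-0.02,0,0],"hand":50},{"translation":[0,0.054,0.123],"twist":[-0.03,0,0],"hand":50},{"translation":[0,0.072,0.164],"twist":[-0.04,0,0],"hand":50},{"translation":[0,0.09,0.205],"twist":[-0.05,0,0],"hand":50}]'
python3 -m creep '[{"translation":[0,0.018,0.041],"twist":[-0.01,0,0],"hand":50},{"translation":[0,0.036,0.082],"twist":[-0.02,0,0],"hand":50},{"translation":[0,0.054,0.123],"twist":[-0.03,0,0],"hand":50},{"translation":[0,0.072,0.164],"twist":[-0.035,0,0],"hand":50},{"translation":[0,0.09,0.205],"twist":[-0.04,0,0],"hand":50}]'
python3 - <<'E'
from h import *
goal([.5849,-.2094],.345,-.083)
E
```

```text
time: 14.4
tool_pos: [0.5179, 0.0641, 0.3384]
tool_rot: [2.308, 1.565, 0.615]
contact_force: [0.8, -0.1, -1.2]
opening: 0.0638
time: 14.9
tool_pos: [0.582, -0.1519, 0.3365]
tool_rot: [2.745, 1.566, 1.092]
contact_force: [-1.1, 0.9, -0.3]
opening: 0.064
shift [-0.0088  0.0076  0.057 ] twist [-3.1404e+00  3.0000e-03 -7.3000e-03]
shift [-0.0088  0.0076  0.057 ] twist [ 0.0012 -0.0046 -0.0019]
```

```bash
python3 -m creep '[{"translation":[-0.003,0.003,0.025],"twist":[0,-0.002,-0.001],"hand":50},{"translation":[-0.008,0.007,0.05],"twist":[0,-0.0046,-0.002],"hand":50},{"translation":[-0.008,0.0076,0.057],"twist":[0,-0.0046,-0.002],"hand":50},{"translation":[-0.008,0.0076,0.057],"twist":[0,-0.0046,-0.002],"hand":50}]'
python3 - <<'E'
from h import *
from m import cross
E
python3 - <<'E'
from h import *
for i in range(4):robot.read_camera("top")
T=tool();np.save('T5.npy',T);w=robot.read_camera("wrist");cv2.imwrite('pics/w5.png',w);print(T[:3,3].round(4),T[2].round(4))
w3=cv2.imread('pics/w3.png')
cv2.imwrite('pics/c6.png',np.hstack([cv2.resize(w3[115:265,235:325],None,fx=3.6,fy=3.6,interpolation=3),cv2.resize(w[95:230,190:370],None,fx=2.6,fy=4,interpolation=3)]))
E
```

```text
time: 15.3
tool_pos: [0.5844, -0.2099, 0.3427]
tool_rot: [-2.051, 1.568, 2.578]
contact_force: [-0.2, 0.1, -2.0]
opening: 0.0642
[ 0.5845 -0.2088  0.343 ] [-1.     -0.0019 -0.0014  0.343 ]
px base l,r,far -inf 313.1066666666666 [np.float64(128.33953900709218), np.float64(127.92410714285714)]
base mid [nan nan nan] far edge [ 0.6408 -0.2143  0.066 ] W nan
held mid [ 0.6344 -0.2136  0.345 ] far [ 0.6417 -0.2148  0.345 ] W 0.0646667319069423
held yaw -0.0855857127704005 base -0.07315439559563575
[ 0.5849 -0.2082  0.3443] [-1.000e+00 -0.000e+00 -2.000e-04  3.443e-01]m.py:4: RuntimeWarning: divide by zero encountered in scalar divide
  i=np.argmax(p>h);return i-1+(h-p[i-1])/(p[i]-p[i-1])
h.py:13: RuntimeWarning: invalid value encountered in sin
  d=W[:3,:3]@np.array([np.sin(th)*a[0]/r,-np.sin(th)*a[1]/r,-np.cos(th)]);o=W[:3,3]
h.py:13: RuntimeWarning: invalid value encountered in cos
  d=W[:3,:3]@np.array([np.sin(th)*a[0]/r,-np.sin(th)*a[1]/r,-np.cos(th)]);o=W[:3,3]
```

View pics/c6.png

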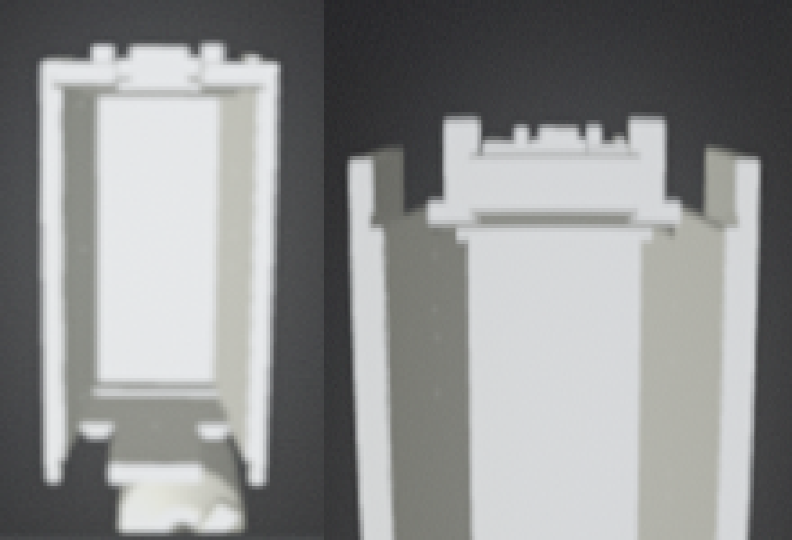

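Left: the placed inner tote's rim corners are (40,60), (279,60), (45,484) and (267,484). Right: the held outer tote's far rim corners are (348,157) and (760,157). I'll turn these into positions.

```bash
python3 - <<'E'
from h import *
T3=np.load('T3.npy');T5=np.load('T5.npy');yi=-.083
P=[wr2w(T3,234.5+x/3.6,114.5+y/3.6,.118)[:2] for x,y in((40,60),(279,60),(267,484),(45,484))]
c=np.mean(P,0);print("inner",np.round(P,4).tolist(),c.round(4),"L",np.linalg.norm((P[0]+P[1]-P[2]-P[3])/2),"W",np.linalg.norm(P[0]-P[1]),"yaw",np.arctan2(*((P[0]+P[1]-P[2]-P[3])[::-1])))
far=(P[0]+P[1])/2;print("inner by far edge",far-.061*np.array([np.cos(yi),np.sin(yi)]))
H=[wr2w(T5,189.5+x/2.6,94.5+y/4,T5[2,3]+.0022)[:2] for x,y in((348,157),(760,157))]
d=H[1]-H[0];hf=(H[0]+H[1])/2;hc=hf-.061*np.array([np.cos(yi),np.sin(yi)]);print("held far",hf,"c",hc,"W",np.linalg.norm(d),"yaw",np.arctan2(d[1],d[0])+np.pi/2,"TCP",T5[:3,3])
g=T5[:2,3]+(c-hc);print("goal",g);goal(g,.20,yi)
E
```

```text
inner [[0.644, -0.1829], [0.6389, -0.2478], [0.5156, -0.2375], [0.5208, -0.1718]] [ 0.5798 -0.21  ] L 0.12373737819655264 W 0.06517319595763663 yaw -0.08664881531852532
inner by far edge [ 0.5806471  -0.21029669]
held far [ 0.64491622 -0.2698153 ] c [ 0.58412621 -0.26475811] W 0.07551279785507431 yaw -0.025042423793313784 TCP [ 0.58491174 -0.20819348  0.34429879]
goal [ 0.58058605 -0.15343511]
shift [ 0.1444 -0.0088 -0.0544] twist [-3.1391e+00  2.0000e-04 -1.0000e-04]
shift [ 0.1444 -0.0088 -0.0544] twist [ 0.0024 -0.0001 -0.0002]
```

The right panel starts at x = 324, so I need to redo the calculation with that offset.

```bash
python3 - <<'E'
from h import *
T5=np.load('T5.npy');yi=-.083;c=np.array([.580,-.2101])
H=[wr2w(T5,189.5+x/2.6,94.5+y/4,T5[2,3]+.0022)[:2] for x,y in((24,157),(436,157))]
d=H[1]-H[0];hf=(H[0]+H[1])/2;hc=hf-.061*np.array([np.cos(yi),np.sin(yi)]);print("held far",hf,"c",hc,"W",np.linalg.norm(d),"yaw",np.arctan2(d[1],d[0])+np.pi/2,"TCP",T5[:3,3])
g=T5[:2,3]+(c-hc);print("goal",g);goal(g,.195,yi)
E
```

```text
held far [ 0.64769167 -0.21389319] c [ 0.58690166 -0.208836  ] W 0.06460473906863247 yaw -0.07950360569779313 TCP [ 0.58491174 -0.20819348  0.34429879]
goal [ 0.57801008 -0.20945748]
shift [ 0.1494 -0.0068  0.0016] twist [-3.1391e+00  2.0000e-04 -1.0000e-04]
shift [ 0.1494 -0.0068  0.0016] twist [ 0.0024 -0.0001 -0.0002]
```

```bash
python3 -m creep '[{"translation":[0.02,-0.0066,0.0016],"twist":[0.001,0,0],"hand":50},{"translation":[0.06,-0.0066,0.0016],"twist":[0.001,0,0],"hand":50},{"translation":[0.1,-0.0066,0.0016],"twist":[0.001,0,0],"hand":50},{"translation":[0.135,-0.0066,0.0016],"twist":[0.001,0,0],"hand":50},{"translation":[0.149,-0.0066,0.0016],"twist":[0.001,0,0],"hand":50}]'
python3 - <<'E'
from h import *
for i in range(4):robot.read_camera("top")
goal([.5782,-.2095],.1735,-.083)
s=robot.observe();print(s["tool_pos"],s["contact_force"])
E
```

```text
time: 16.15
tool_pos: [0.5766, -0.208, 0.1916]
tool_rot: [-1.992, 1.565, 2.639]
contact_force: [-0.2, 0.4, -0.4]
opening: 0.064
shift [ 0.0227 -0.0005  0.0003] twist [-3.1396e+00  1.8000e-03  4.0000e-04]
shift [ 0.0227 -0.0005  0.0003] twist [ 0.002   0.0003 -0.0011]
[ 0.57869699 -0.20927716  0.19620646] [-0.16704654 -0.3288873  -0.81756691]
```

Expected contact is at TCP z ≈ 0.168.

```bash
python3 -m creep '[{"translation":[0.008,0,0],"twist":[0,0,0],"hand":50},{"translation":[0.015,0,0],"twist":[0,0,0],"hand":50},{"translation":[0.021,0,0],"twist":[0,0,0],"hand":50},{"translation":[0.0245,0,0],"twist":[0,0,0],"hand":50},{"translation":[0.0255,0,0],"twist":[0,0,0],"hand":50}]'
python3 -m creep '[{"translation":[0.0005,0,0],"twist":[0,0,0],"hand":50},{"translation":[0.001,0,0],"twist":[0,0,0],"hand":50},{"translation":[0.001,0,0],"twist":[0,0,0],"hand":50}]'
python3 -m creep '[{"translation":[0.0005,0,0],"twist":[0,0,0],"hand":50},{"translation":[0.001,0,0],"twist":[0,0,0],"hand":50},{"translation":[0.001,0,0],"twist":[0,0,0],"hand":50}]'
```

```text
time: 16.85
tool_pos: [0.5785, -0.2092, 0.1701]
tool_rot: [1.815, 1.571, 0.163]
contact_force: [-0.0, -0.4, -0.7]
opening: 0.0639
time: 17.15
tool_pos: [0.5785, -0.2093, 0.1692]
tool_rot: [1.552, 1.57, -0.1]
contact_force: [-0.3, 0.3, -0.2]
opening: 0.0639
time: 17.45
tool_pos: [0.5785, -0.2092, 0.1682]
tool_rot: [1.566, 1.57, -0.086]
contact_force: [-0.1, 0.0, 0.1]
opening: 0.0639
```

```bash
python3 -m creep '[{"translation":[0.0005,0,0],"twist":[0,0,0],"hand":50},{"translation":[0.001,0,0],"twist":[0,0,0],"hand":50},{"translation":[0.001,0,0],"twist":[0,0,0],"hand":50}]'
python3 -m creep '[{"translation":[0.0005,0,0],"twist":[0,0,0],"hand":50},{"translation":[0.0005,0,0],"twist":[0,0,0],"hand":50},{"translation":[0.0005,0,0],"twist":[0,0,0],"hand":50}]'
```

```text
time: 17.75
tool_pos: [0.5786, -0.2093, 0.1677]
tool_rot: [1.376, 1.57, -0.276]
contact_force: [-1.8, 1.2, 3.8]
opening: 0.0636
time: 18.05
tool_pos: [0.5786, -0.2093, 0.1677]
tool_rot: [1.278, 1.569, -0.374]
contact_force: [-2.8, 0.9, 5.2]
opening: 0.0637
```

Contact at 0.1677, as predicted. I'll release and retreat.

```bash
python3 -m creep '[{"translation":[-0.0005,0,0],"twist":[0,0,0],"hand":74},{"translation":[-0.0005,0,0],"twist":[0,0,0],"hand":80},{"translation":[-0.0005,0,0],"twist":[0,0,0],"hand":90},{"translation":[-0.0005,0,0],"twist":[0,0,0],"hand":100},{"translation":[-0.0005,0,0],"twist":[0,0,0],"hand":100}]'
python3 -m creep '[{"translation":[-0.01,0,0],"twist":[0,0,0],"hand":100},{"translation":[-0.04,0,0],"twist":[0,0,0],"hand":100},{"translation":[-0.08,0,0],"twist":[0,0,0],"hand":100},{"translation":[-0.12,0,0],"twist":[0,0,0],"hand":100},{"translation":[-0.16,0,0],"twist":[0,0,0],"hand":100}]'
python3 -m creep '[{"translation":[0,-0.03,-0.04],"twist":[0,0,0],"hand":100},{"translation":[0,-0.06,-0.08],"twist":[0,0,0],"hand":100},{"translation":[0,-0.09,-0.1],"twist":[0,0,0],"hand":100},{"translation":[0,-0.09,-0.1],"twist":[0,0,0],"hand":100},{"translation":[0,-0.09,-0.1],"twist":[0,0,0],"hand":100}]'
python3 - <<'E'
from h import *
for i in range(3):robot.read_camera("top")
s=robot.read_camera("scene");t=robot.read_camera("top")
cv2.imwrite('pics/f.png',np.hstack([cv2.resize(s[90:330,170:420],(440,422)),cv2.resize(t[50:230,340:490],(352,422))]))
for n,u,v,z in(("b1cap",173,156,.156),("b2cap",278,67,.156)):pass
a=cv2.imread('pics/top0.png');print(np.abs(t.astype(int)-a).max(2)[55:105,255:300].max(),np.abs(t.astype(int)-a).max(2)[140:182,160:200].max())
E
```

```text
time: 18.55
tool_pos: [0.5786, -0.2093, 0.168]
tool_rot: [1.321, 1.57, -0.331]
contact_force: [0.1, -0.3, 0.9]
opening: 0.0898
time: 19.05
tool_pos: [0.5782, -0.2091, 0.3305]
tool_rot: [1.257, 1.569, -0.395]
contact_force: [0.1, -0.7, -1.6]
opening: 0.092
time: 19.55
tool_pos: [0.4967, -0.1019, 0.3316]
tool_rot: [1.233, 1.566, -0.418]
contact_force: [0.3, -0.4, -0.3]
opening: 0.0918
4 139
```

View pics/f.png

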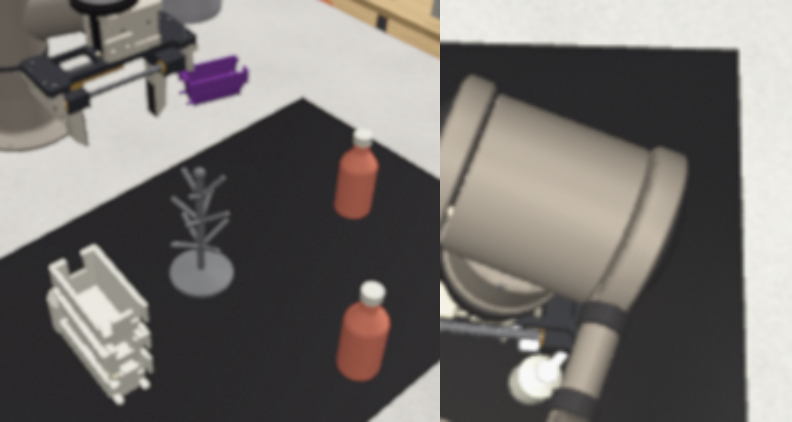

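The tower of three stands level at about (100,320), and the bottles and tree are upright. I'll run a quick numeric check on the bystanders, then hand in.

```bash
python3 - <<'E'
from h import *
s=robot.read_camera("scene").astype(int);a=cv2.imread('pics/scene0.png').astype(int);D=np.abs(s-a).max(2)
for n,(x0,x1,y0,y1) in dict(b1=(372,386,165,212),b2=(362,392,250,306),tree=(267,303,184,258),disp_top=(196,214,245,256)).items():print(n,D[y0:y1,x0:x1].max())
print(robot.observe()["time"]);robot.hand_in()
E
```

```text
b1 5
b2 6
tree 7
disp_top 148
19.85
the job is handed in; nothing more can be done
```

The tower of three is built and handed in at about 20 s of the 64 s limit. I placed the inner tote first, turned half round on the base tote. The outer went on top, turned half round to the inner.

- **Stacking height:** the inner made contact at tool height 0.1152 m (0.115 expected) and the outer at 0.1677 m (0.168 expected). Both therefore sit on the rims at full height rather than nested. Contact force was under 8 N each time.
- **Final view:** the scene camera showed a level tower, with both bottles and the tree upright. The pixels over the bottles and the tree matched the first picture.
- **Dispenser check disagreed:** the pixels around the dispenser's top changed by up to 148 levels. The tower probably overlaps that area in the scene view. In the last top view the dispenser was upright and the gripper was never near it, but I did not measure whether it had moved.
- **Teether not re-checked:** the upper totes hide it, so I never saw it after stacking. It was inside the base tote just before.

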